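# Shift the lapping machine into the green gear

### The arm

A 6-joint arm with a two-finger parallel gripper is mounted at the origin on the work surface. World frame = base frame: x ahead of the robot, y to its left, z up, the work surface at z = 0. Lengths are in m, angles in rad, forces in N, time in s.
With the tool pointing down it reaches from about 0.35 to 0.975 m from the base axis. Payload 4.9 kg.
Tool frame: the origin (TCP) lies midway between the tips of the shut fingers; the grasp point (between the pads) lies 19 mm behind it; z points along the fingers, y is the direction in which the jaws open and shut (so a half turn about z gives the same grasp; the last joint's range is limited). The gripper opens to 85 mm and grips with 20 to 120 N. Pads are 22 mm wide; open, the fingers measure 114 mm over their backs; the gripper's body (76 mm by 85 mm) begins 54 mm behind the grasp point. The pads swing forward as they close: fully open they stand 13 mm farther back than shut.
Start: joints at [1.112, 0.053, 1.613, -0, 1.476, -0.119], TCP at [0.208, 0.589, 0.197] pointing down, gripper open.
Joint ranges: [-3.01, 3.01], [-1.01, 2.22], [0.06, 2.58], [-1.02, 4.17], [0.09, 2.62], [-3.14, 3.14]. Speed limits (rad/s): [2.57, 2.57, 3.14, 3.14, 3.14, 3.14].

### API

Orientations are given as a unit quaternion [w, x, y, z].
In Python, from plant import manip, cams gives the robot as it stands.
- The arm moves only by the tool jog_arm, never from a script. Its argument "targets" is a list of rows, each a list of 4 numbers: the shift along the tool's x, y, z in m, then the turn about the tool's z in degrees. A call has 1 to 5 rows; each row is the pose to reach, as a shift and turn from the pose commanded when the call began, along the tool's axes at that moment; what a row does not reach only later rows make up. A row lasts 1/12 s, in which the tool goes at most 41.7 mm and 7.16 degrees, less where a joint would pass 70% of its speed; a pose out of reach is approached as far as the arm can. A call with a gripper value outside its range is refused whole. "fingers" is the opening, from 0 (shut) to 1 (fully open), set as the call begins (left out, the last holds). The fingers move at their own pace and stop on an object; the grip force is fixed at half the most. Time passes only in rows, so rows that repeat a pose let the fingers close. It gives the time, the measured TCP pose, the force and the opening at its end, in the units of the state.
- manip.state(): the state, without advancing time (a new reading comes with each control period).
- cams.grab_frame(name): name is "scene" or "top" or "wrist"; returns the picture (384x512x3 uint8, red, green, blue); there is no depth.
- cams.get_calibration(name): a dict with "camera_matrix" (3x3 intrinsics, pixels), "distortion" ([k1, k2, p1, p2, k3] as OpenCV has them; the pictures are not rectified), "cam_to_world" (4x4, takes a point from camera to world coordinates). Camera axes: x right, y up, looking along -z (the intrinsics and any distortion apply to the point x, -y, -z); pixel columns grow to the right and rows downward; lengths in m; the calibration is good to about 2 mm. A picture is of the moment at which its call begins: read the wrist's pose just before it. get_calibration takes no time and is no camera call; for the wrist camera it gives the pose at the moment of the call.
- manip.job_done(): hands the job in, once; it reports no verdict.
The state is a dict: "time": time; "joint_pos": joint angles; "joint_vel": joint speeds; "joint_efforts": joint torques, N m; "tool_pos": TCP position; "tool_rot": TCP orientation; "contact_force": force on the tool from outside, world axes, zero at the start; "ft_torque": the same for the moment, N m; "gripper_width": opening from 0.0 (shut) to 1.0 (fully open).
Only numpy, scipy, OpenCV 4.12 (cv2) and the standard library are available. Lean on these libraries where they do the work, as an engineer would, in place of code of your own. Each camera call takes 0.05 s, during which the arm holds its last target. There are 200 camera calls.

### The job

Push the lens-lapping machine's gear lever out of the red stop slot, through the H-gate, and fully home in the slot with the green disc, without running it into the yellow or the blue slot on the way. Push it with the fingertips or the outside of the fingers: do not pinch the knob, and leave everything else where it stands. Then take the hand clear of the lever.

Things in the scene. Friction and masses are not known exactly. Their poses are not given: they have to be found in the camera images.
- gearbox: Fixed lens-lapping machine: sage-green box, x -85 to 85, y -85 to 215, 66 high (mm), with a steel lap wheel (132 diameter, top 90 above the bench) at y = 145 and an aluminium gate plate with an H-shaped cut-out. Origin: on the bench under the centre of the H. x points away from the robot's side, y to the machine's left, z up. Turned up to 0.35 rad either way.
- gate_center (a point): Centre of the H on the top of the gate plate (110 in x by 130 in y, 74 mm above the bench). The two long slots run along the gearbox's x, one left (+y), one right (-y); a neutral channel at x = 0 joins them. So there are four slot ends: far left (+x,+y), far right (+x,-y), near right (-x,-y), near left (-x,+y).
- stop_mark (a point): Red 16 mm square on the gate plate beside the near-left slot end: the stop slot, where the lever always starts, close to its end.
- knob_center (a point): Centre of the lever's black knob, a rounded block 32 x 32 x 36 mm (36 along the lever) on a 10 mm steel rod. The pivot is 140 mm from it, 10 above the bench on the gearbox's z axis. In the gearbox frame it is at (140 sin f, 140 cos f sin s, 10 + 140 cos f cos s) mm, f = shift_fore, s = shift_side: 150 above the bench upright, about 133 at a slot end.
- shift_fore (a joint): Lean of the lever along the slots, rad: + to the gearbox's +x (away from the robot), 0 neutral, end stops at +-0.36 (knob 49 mm from neutral). Friction only: 2 to 3 N at the knob moves it and it stays where it is left, no spring or detent. The lever can move sideways only with this within about +-0.05 (knob within 7 mm of neutral).
- shift_side (a joint): Lean of the lever across the slots, rad: + to the gearbox's +y (left), end stops at +-0.36 (knob about 49 mm from the middle). The lever enters a slot only with this beyond about 0.31 towards that side. Same friction as shift_fore.
- mark_green: green enamel disc, 18 diameter x 2 thick, fixed on the gate plate just outboard of one slot end, at gearbox x = +-24, y = +-48 (mm); the signs tell which slot it marks. The green, yellow and blue discs mark the far-left, far-right and near-right slots, in a different order each time. Origin: underside, 74 above the bench.
- mark_yellow: yellow enamel disc, 18 diameter x 2 thick, fixed on the gate plate just outboard of one slot end, at gearbox x = +-24, y = +-48 (mm); the signs tell which slot it marks. The green, yellow and blue discs mark the far-left, far-right and near-right slots, in a different order each time. Origin: underside, 74 above the bench.
- mark_blue: blue enamel disc, 18 diameter x 2 thick, fixed on the gate plate just outboard of one slot end, at gearbox x = +-24, y = +-48 (mm); the signs tell which slot it marks. The green, yellow and blue discs mark the far-left, far-right and near-right slots, in a different order each time. Origin: underside, 74 above the bench.
- knob_near: The part of the knob that makes its face on the robot's side (-x); origin at the knob's centre. Pressing on opposite faces at once counts as pinching.
- knob_far: The part of the knob that makes its face on the far side (+x); origin at the knob's centre. Pressing on opposite faces at once counts as pinching.
- knob_left: The part of the knob that makes its face on the left (+y); origin at the knob's centre. Pressing on opposite faces at once counts as pinching.
- knob_right: The part of the knob that makes its face on the right (-y); origin at the knob's centre. Pressing on opposite faces at once counts as pinching.
- lens_barrel: Bystander: black lens barrel, 58 diameter x 36 high, standing on the machine's lap wheel (mm). Origin at the centre of its underside.
- lens_cap: Bystander: black lens cap, 54 diameter x 9 high, lying on the mat on the robot's side of the machine (mm). Origin at the centre of its underside.
- dropper_bottle: Bystander: amber dropper bottle, 34 diameter x 82 high, standing behind the machine (mm). Origin at the centre of its underside.
- screwdriver: Bystander: screwdriver, about 150 long, lying on the robot's side of the machine (mm). Origin at the centre of its underside.
- paint_pen: Bystander: white and blue paint pen, 137 long, 12 thick, lying behind the machine (mm). Origin at the centre of its underside.
- camera_body: Bystander: camera body without lens, 42 x 135 x 87 high, standing to the right of the machine (mm). Origin at the centre of its underside.
- mug: Bystander: brown mug, 82 diameter x 95 high, to the right of the machine (mm). Origin at the centre of its underside.
- air_blower: Bystander: black rubber air blower with red nozzle, 62 diameter x 134 high, to the left of the machine (mm). Origin at the centre of its underside.

How it is judged:
By the outcome, as a careful person would: the job done as asked, in the order asked, and still so for the second after the job is handed in, with the robot touching nothing.
It also fails if it takes over 58 s, if anything falls off the work surface, if the arm or the gripper's body presses on something with over 40 N, if the wrist force passes 120 N, or if a joint passes its speed limit or range.

## Working session

There is one attempt and no reset: what is moved stays moved. The work goes in short steps, Python scripts to look and compute and a tool call to move; the robot and the scene stay as the last step left them, time stands still between calls to the robot, and variables do not carry over. Pictures are saved under pics/ and viewed, about 8 in all and at most 12, crops included, and the job is handed in when it is done.

Besides the shell and the picture viewer there is one more tool, called after "Call:" as a command line: name --pt "numbers of a row" for each row, then --argument value for the rest. jog_arm: Moves the arm, as the interface text tells. Its arguments: {"type":"object","properties":{"targets":{"type":"array"},"fingers":{"type":"number"}},"required":["targets"]}

```bash
mkdir -p pics; cat > h.py <<'E'
import numpy as np, cv2
from plant import manip, cams
def ray(cal,uv):
    K=np.array(cal["camera_matrix"],float);D=np.array(cal["distortion"],float);T=np.array(cal["cam_to_world"])
    p=cv2.undistortPoints(np.array(uv,float).reshape(-1,1,2),K,D).reshape(-1,2)
    d=np.c_[p[:,0],-p[:,1],-np.ones(len(p))]@T[:3,:3].T
    return T[:3,3],d
def onz(cal,uv,z):
    o,d=ray(cal,uv); return o+d*((z-o[2])/d[:,2])[:,None]
E
python3 - <<'E'
from h import *
a=cams.grab_frame("scene");b=cams.grab_frame("top")
for n,i in(("scene",a),("top",b)): cv2.imwrite(f"pics/{n}0.png",cv2.cvtColor(i,cv2.COLOR_RGB2BGR))
cal=cams.get_calibration("top");print(np.round(cal["cam_to_world"],3))
hsv=cv2.cvtColor(b,cv2.COLOR_RGB2HSV)
for n,lo,hi in(("red",0,8),("yel",22,34),("grn",45,85),("blu",98,125)):
    m=cv2.inRange(hsv,(lo,130,70),(hi,255,255))
    N,_,s,c=cv2.connectedComponentsWithStats(m)
    for k in range(1,N):
        if s[k,4]>15: print(n,s[k],c[k].round(1),onz(cal,c[k],.075).round(4))
s=manip.state();print(s["tool_pos"],s["tool_rot"],s["time"])
E
```

```text
[[ 0.008  0.985 -0.171  0.363]
 [-1.     0.008  0.002  0.051]
 [ 0.003  0.171  0.985  1.21 ]
 [ 0.     0.     0.     1.   ]]
red [124 208   7   4  18] [127.2 209.7] [[0.5064 0.4544 0.075 ]]
red [235 230  26  17 250] [247.5 238.1] [[0.4234 0.0786 0.075 ]]
red [   0  316   83   68 2488] [ 36.8 355.1] [[0.0482 0.7278 0.075 ]]
red [240 342  65  42 906] [268.6 360.8] [[0.0624 0.0131 0.075 ]]
red [  0 356  21  28 358] [ 10.7 372.2] [[-0.0154  0.8203  0.075 ]]
red [269 368  10   9  17] [273.  371.8] [[ 0.0303 -0.0001  0.075 ]]
red [256 372  24  12 162] [266.8 379.4] [[0.0081 0.0181 0.075 ]]
grn [311  84  48  33 492] [341.8  94.9] [[ 0.8926 -0.2252  0.075 ]]
[0.20800923 0.58867467 0.19573718] [-2.68856766e-04  1.69066816e-01  9.85604109e-01 -9.37495939e-04] 0.1
```

View pics/top0.png

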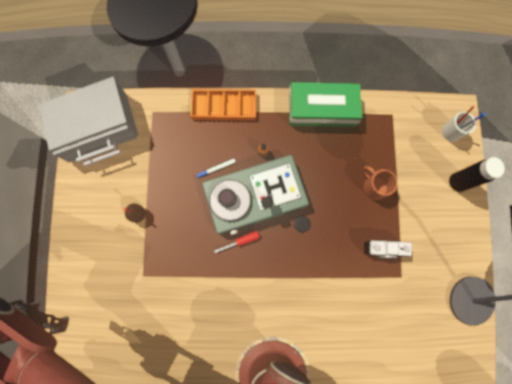

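View pics/scene0.png

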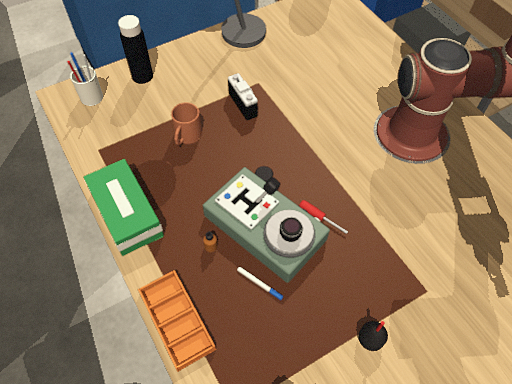

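The top view shows the machine at about (257,195), with the plate and H at about (276,187). The scene view shows the plate at about (246,203). I'll enlarge both.

```bash
python3 - <<'E'
from h import *
a=cv2.imread("pics/scene0.png")[160:240,200:300];b=cv2.imread("pics/top0.png")[150:230,230:330]
f=lambda i:cv2.resize(i,None,fx=4,fy=4,interpolation=cv2.INTER_CUBIC)
cv2.imwrite("pics/crop0.png",np.hstack([f(b),f(a)]))
# loose masks
for n,(x0,y0) in(("scene",(200,160)),("top",(230,150))):
    i=cv2.imread(f"pics/{n}0.png");cal=cams.get_calibration(n)
    hsv=cv2.cvtColor(i,cv2.COLOR_BGR2HSV)[y0:y0+80,x0:x0+100]
    for c,lo,hi in(("red",0,8),("yel",20,36),("grn",45,85),("blu",98,125)):
        m=cv2.inRange(hsv,(lo,85,70),(hi,255,255))
        N,_,s,cc=cv2.connectedComponentsWithStats(m)
        for k in range(1,N):
            if s[k,4]>5: p=cc[k]+[x0,y0];print(n,c,s[k,4],p.round(1),onz(cal,p,.076).round(4))
E
```

```text
scene red 26 [266.1 204.7] [[0.5454 0.0384 0.076 ]]
scene yel 26 [239.2 184.3] [[ 0.5749 -0.0525  0.076 ]]
scene grn 28 [254.  216.5] [[0.5908 0.0533 0.076 ]]
scene blu 25 [226.9 195.7] [[ 0.621  -0.0373  0.076 ]]
top red 10 [262.2 197.6] [[0.5479 0.035  0.076 ]]
top yel 15 [291.9 188.5] [[ 0.5771 -0.0567  0.076 ]]
top blu 7 [287.  174.3] [[ 0.6222 -0.0419  0.076 ]]
```

View pics/crop0.png

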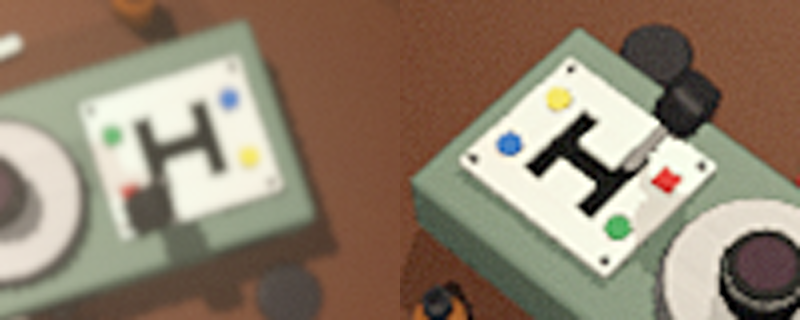

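Green is the far-left slot, directly opposite the red stop slot, so one straight push along +x is enough. The machine's yaw is about 18.4° and its centre about (0.584, -0.001). The disc spacing agrees, at 95.5 mm against 96 mm. I'll shut the fingers and approach.

Call:
jog_arm --pt "-0.025 -0.025 -0.005 -7" --pt "-0.05 -0.05 -0.01 -14" --pt "-0.08 -0.08 -0.015 -21" --pt "-0.11 -0.11 -0.02 -28" --pt "-0.14 -0.14 -0.02 -35" --fingers 0

```text
time: 0.52
tool_pos: [0.2905, 0.4171, 0.2173]
tool_rot: [0.0, -0.132, 0.991, 0.0]
contact_force: [0.3, -0.1, -0.1]
gripper_width: 0.301
```

Call:
jog_arm --pt "-0.005 -0.035 0 -3" --pt "-0.01 -0.07 0 -3" --pt "-0.015 -0.105 0 -3" --pt "-0.02 -0.14 0 -3" --pt "-0.025 -0.175 0 -3"

```text
time: 0.93
tool_pos: [0.3588, 0.254, 0.2164]
tool_rot: [-0.0, -0.155, 0.988, -0.0]
contact_force: [1.0, 1.0, -0.3]
gripper_width: -0.002
```

Call:
jog_arm --pt "-0.0 -0.04 0 0" --pt "-0.0 -0.08 0 0" --pt "-0.0 -0.12 0 0" --pt "-0.0 -0.16 0 0" --pt "-0.0 -0.2 0 0"

```text
time: 1.35
tool_pos: [0.4196, 0.0633, 0.2166]
tool_rot: [0.0, -0.154, 0.988, 0.0]
contact_force: [0.8, 0.5, -0.3]
gripper_width: -0.0
```

Call:
jog_arm --pt "0 -0.03 0 0" --pt "0 -0.03 0 0" --pt "0 -0.03 0 0"

```text
time: 1.6
tool_pos: [0.4288, 0.0355, 0.2163]
tool_rot: [-0.001, -0.153, 0.988, 0.0]
contact_force: [-0.5, 0.6, -0.0]
gripper_width: 0.001
```

```bash
cat > g.py <<'E'
from h import *
import sys
C=np.array([.584,-.001]);th=.321;R=np.array([[np.cos(th),-np.sin(th)],[np.sin(th),np.cos(th)]])
gb=lambda p:(np.asarray(p)[...,:2]-C)@R
def st():
    s=manip.state();print("t",s["time"],"tcp",s["tool_pos"].round(4) if hasattr(s["tool_pos"],"round") else s["tool_pos"],"gb",gb(s["tool_pos"]).round(4),"tool_x deg",2*np.degrees(np.arctan2(s["tool_rot"][2],s["tool_rot"][1])),"F",s["contact_force"])
E
python3 - <<'E'
from g import *
st();im=[cams.grab_frame(n)[...,::-1] for n in("wrist","scene","top")]
cal=cams.get_calibration("wrist")
f=lambda i:cv2.resize(i,(400,300),interpolation=cv2.INTER_CUBIC)
cv2.imwrite("pics/w1raw.png",im[0]);cv2.imwrite("pics/s1raw.png",im[1])
cv2.imwrite("pics/m1.png",np.hstack([cv2.resize(im[0],(400,300)),f(im[1][140:260,180:340])]))
hsv=cv2.cvtColor(np.ascontiguousarray(im[0]),cv2.COLOR_BGR2HSV)
for c,lo,hi in(("red",0,8),("yel",20,36),("grn",45,85),("blu",98,125)):
    m=cv2.inRange(hsv,(lo,110,70),(hi,255,255));N,_,s,cc=cv2.connectedComponentsWithStats(m)
    for k in range(1,N):
        if s[k,4]>60: p=onz(cal,cc[k],.076);print(c,s[k],p.round(4),gb(p).round(4))
E
```

```text
t 1.6 tcp [0.4288 0.0355 0.2163] gb [-0.1358  0.0836] tool_x deg 197.55543545007632 F [-0.54120322  0.64730563 -0.00889007]
red [   0    0  167  125 3472] [[ 0.3719 -0.148   0.076 ]] [[-0.2477 -0.0726]]
red [189  21  19  18 127] [[ 0.3223 -0.0472  0.076 ]] [[-0.263   0.0387]]
red [181  42  20  12  96] [[ 0.3387 -0.0491  0.076 ]] [[-0.248   0.0317]]
red [    0    45   125   295 19270] [[ 0.5456 -0.154   0.076 ]] [[-0.0848 -0.1331]]
red [174  55  17  15  78] [[ 0.3535 -0.0528  0.076 ]] [[-0.235   0.0236]]
red [162  63  17  19  75] [[ 0.366  -0.0618  0.076 ]] [[-0.226   0.0111]]
red [ 62  82  31  21 167] [[ 0.4054 -0.1418  0.076 ]] [[-0.2139 -0.0773]]
red [94 90 15 18 86] [[ 0.407  -0.1194  0.076 ]] [[-0.2054 -0.0565]]
red [149  91  22  15  74] [[ 0.3892 -0.0652  0.076 ]] [[-0.2051  0.0006]]
red [130 100  36  19 175] [[ 0.4042 -0.0751  0.076 ]] [[-0.194  -0.0135]]
red [ 244  144  100   49 2994] [[0.4152 0.0746 0.076 ]] [[-0.1363  0.1249]]
red [243 334  14  31 187] [[0.6506 0.107  0.076 ]] [[0.0973 0.0815]]
red [140 346  18  12  70] [[ 0.6963 -0.0142  0.076 ]] [[ 0.1024 -0.048 ]]
yel [  175     0   337   125 16795] [[0.2837 0.1148 0.076 ]] [[-0.2485  0.2046]]
yel [456   0  56  25 736] [[0.2207 0.1983 0.076 ]] [[-0.2819  0.3038]]
yel [438   2  74  34 373] [[0.2331 0.1898 0.076 ]] [[-0.2728  0.2917]]
yel [127 258  15  13 156] [[ 0.5758 -0.0538  0.076 ]] [[-0.0245 -0.0475]]
yel [472 307  31  10  96] [[0.5117 0.3689 0.076 ]] [[0.0481 0.3739]]
yel [ 450  318   62   50 2252] [[0.5561 0.3936 0.076 ]] [[0.098  0.3832]]
yel [475 371  37   6 149] [[0.5993 0.4379 0.076 ]] [[0.153  0.4116]]
grn [ 40 350  27  12  83] [[ 0.7455 -0.1294  0.076 ]] [[ 0.1127 -0.1728]]
grn [  0 372  20  12 162] [[ 0.8084 -0.1867  0.076 ]] [[ 0.1544 -0.247 ]]
blu [133 295  13  11 118] [[ 0.6219 -0.0384  0.076 ]] [[ 0.0242 -0.0475]]
```

View pics/m1.png

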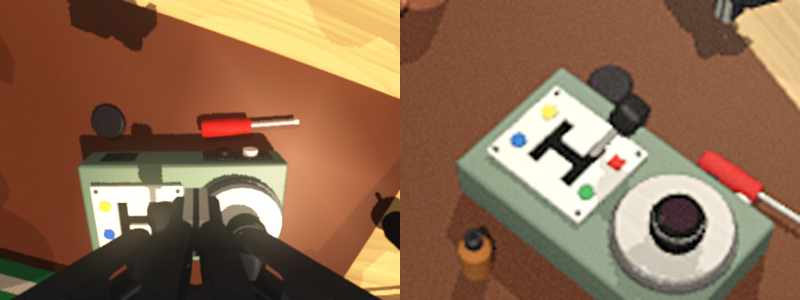

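The wrist view puts yellow at gearbox (-24.5, -47.5) and blue at (24.2, -47.5), so the pose estimate is confirmed to about 0.5 mm. The scene view shows the knob near raw pixel (271,185). Next I'll line up laterally, descend behind the knob, and check its position.

Call:
jog_arm --pt "-0.01 -0.018 0 -1" --pt "-0.025 -0.037 0 -1" --pt "-0.025 -0.037 0.035 -1" --pt "-0.025 -0.037 0.07 -1" --pt "-0.025 -0.037 0.1 -1"

```text
time: 2.17
tool_pos: [0.4638, 0.0104, 0.1153]
tool_rot: [0.0, -0.164, 0.986, 0.0]
contact_force: [-0.1, -0.6, -1.2]
gripper_width: -0.003
```

Call:
jog_arm --pt "0 0 0 0" --pt "0 0 0 0"

```text
time: 2.33
tool_pos: [0.4624, 0.0104, 0.1154]
tool_rot: [-0.002, -0.164, 0.986, 0.001]
contact_force: [0.2, 0.3, 0.2]
gripper_width: 0.001
```

```bash
python3 - <<'E'
from g import *
st();cal=cams.get_calibration("scene")
i0=cv2.imread("pics/s1raw.png")[165:205,255:290];m=(i0.max(2)<45).astype(np.uint8)
N,_,s,c=cv2.connectedComponentsWithStats(m);
for k in range(1,N):
    if s[k,4]>20: print(s[k],(c[k]+[255,165]).round(1))
for p in ([271.2,184.8],):
    q=onz(cal,p,.133);print("knob",q.round(4),gb(q).round(4))
i=cams.grab_frame("scene")[...,::-1][140:260,180:340];w=cams.grab_frame("wrist")[...,::-1]
cv2.imwrite("pics/m2.png",np.hstack([cv2.resize(w,(400,300)),cv2.resize(i,(400,300),interpolation=cv2.INTER_CUBIC)]))
E
```

```text
t 2.3333 tcp [0.4624 0.0104 0.1154] gb [-0.1118  0.0492] tool_x deg 198.88603133544188 F [0.2039654  0.34512022 0.2103989 ]
[ 9 14 16 15 80] [269.9 187.7]
knob [[0.5227 0.0227 0.133 ]] [[-0.0507  0.0419]]
```

View pics/m2.png

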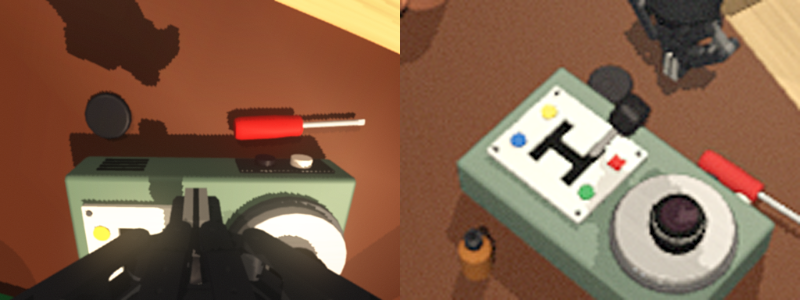

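Knob measured at gearbox (-51, 42), where the formula gives about (-48, 46). The tip is at (-112, 49), lined up behind it. Now I'll push along +x.

Call:
jog_arm --pt "-0.008 -0.003 0 0" --pt "-0.016 -0.003 0 0" --pt "-0.024 -0.003 0 0" --pt "-0.032 -0.003 0 0" --pt "-0.04 -0.003 0 0"

```text
time: 2.85
tool_pos: [0.5042, 0.0193, 0.1175]
tool_rot: [0.0, -0.163, 0.987, -0.0]
contact_force: [-0.2, -1.0, 1.1]
gripper_width: 0.001
```

Call:
jog_arm --pt "-0.007 0 0 0" --pt "-0.014 0 0 0" --pt "-0.021 0 0 0" --pt "-0.028 0 0 0" --pt "-0.035 0 0 0"

```text
time: 3.27
tool_pos: [0.5395, 0.0323, 0.1246]
tool_rot: [0.003, -0.163, 0.987, 0.001]
contact_force: [-11.8, 7.3, 32.0]
gripper_width: 0.003
```

```bash
python3 - <<'E'
from g import *
st()
i=cams.grab_frame("scene")[...,::-1][140:260,180:340];w=cams.grab_frame("top")[...,::-1][140:230,220:340]
cv2.imwrite("pics/m3.png",np.hstack([cv2.resize(w,(400,300),interpolation=cv2.INTER_CUBIC),cv2.resize(i,(400,300),interpolation=cv2.INTER_CUBIC)]))
E
```

```text
t 3.2667 tcp [0.5395 0.0323 0.1246] gb [-0.0318  0.0457] tool_x deg 198.7878013475044 F [-11.78562095   7.26689394  31.9924494 ]
```

View pics/m3.png

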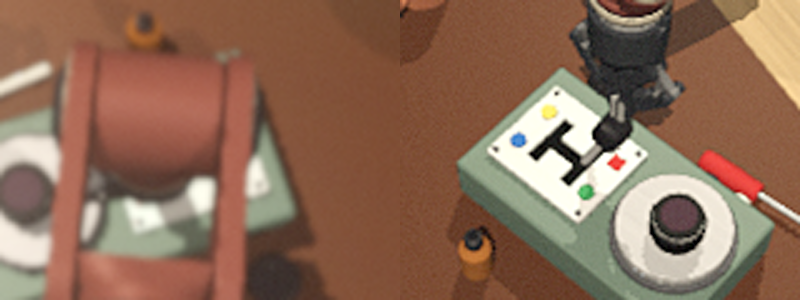

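The lever has moved, but a 32 N upward force appeared. I'll take a closer look before going further.

```bash
python3 - <<'E'
from g import *
st();cal=cams.get_calibration("scene")
K=np.array(cal["camera_matrix"]);D=np.array(cal["distortion"]);T=np.linalg.inv(np.array(cal["cam_to_world"]))
def proj(x,y,z):
    w=np.r_[C+R@[x,y],z];c=T[:3,:3]@w+T[:3,3];c=c*[1,-1,-1]
    return cv2.projectPoints(c.reshape(1,1,3),np.zeros(3),np.zeros(3),K,D)[0].ravel()
s=.36
for f in(-.36,-.25,-.15,-.05,.05): print(f,proj(.14*np.sin(f),.14*np.cos(f)*np.sin(s),.01+.14*np.cos(f)*np.cos(s)).round(1))
print("cam",gb(np.array(cal["cam_to_world"])[:3,3]),"tcp px",proj(*gb(manip.state()["tool_pos"]),manip.state()["tool_pos"][2]))
i=np.ascontiguousarray(cams.grab_frame("scene")[...,::-1]);w=cams.grab_frame("wrist")[...,::-1]
cv2.imwrite("pics/m4.png",np.hstack([cv2.resize(w,(400,400)),cv2.resize(i[160:210,240:290],(400,400),interpolation=cv2.INTER_CUBIC)]))
E
```

```text
t 3.3667 tcp [0.5407 0.0326 0.125 ] gb [-0.0305  0.0456] tool_x deg 198.81550925533432 F [-9.15265058  8.03763083 27.84821528]
-0.36 [272.1 186.2]
-0.25 [268.9 189.2]
-0.15 [265.7 192.3]
-0.05 [262.3 195.7]
0.05 [258.6 199.2]
cam [0.49602171 0.45274973] tcp px [267.05684982 192.30941865]
```

View pics/m4.png

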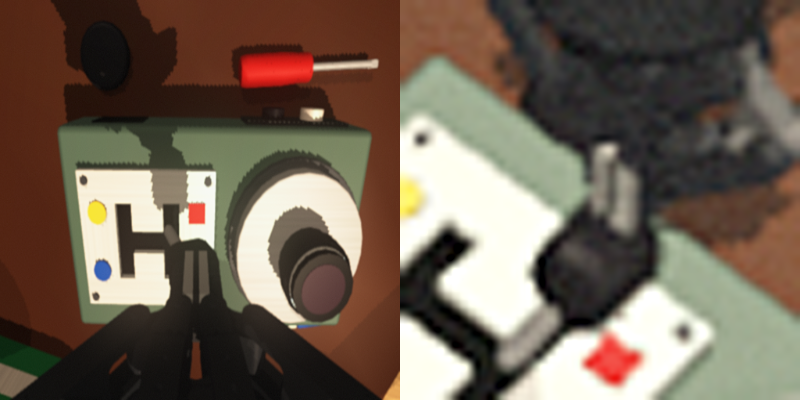

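The wrist camera looks from the robot's side and is upside down. The fingers are behind the knob, as wanted, and the knob is at f≈-0.14. The upward force probably comes from the knob rising on its arc while the hand stays low. I'll back off, raise by 20 mm and push again higher on the face.

Call:
jog_arm --pt "0.012 0 0 0" --pt "0.024 0 0 0" --pt "0.03 0 -0.01 0" --pt "0.03 0 -0.02 0" --pt "0.03 0 -0.02 0"

```text
time: 3.88
tool_pos: [0.5092, 0.0204, 0.1395]
tool_rot: [0.002, -0.163, 0.987, -0.001]
contact_force: [-0.1, -0.0, 0.3]
gripper_width: -0.001
```

```bash
python3 - <<'E'
from g import *
st()
i=np.ascontiguousarray(cams.grab_frame("scene")[...,::-1]);w=cams.grab_frame("wrist")[...,::-1]
cv2.imwrite("pics/m5.png",np.hstack([cv2.resize(w,(400,400)),cv2.resize(i[160:210,240:290],(400,400),interpolation=cv2.INTER_CUBIC)]))
E
```

```text
t 3.8833 tcp [0.5092 0.0204 0.1395] gb [-0.0642  0.0439] tool_x deg 198.740233767087 F [-0.12409042 -0.01110183  0.28659401]
```

View pics/m5.png

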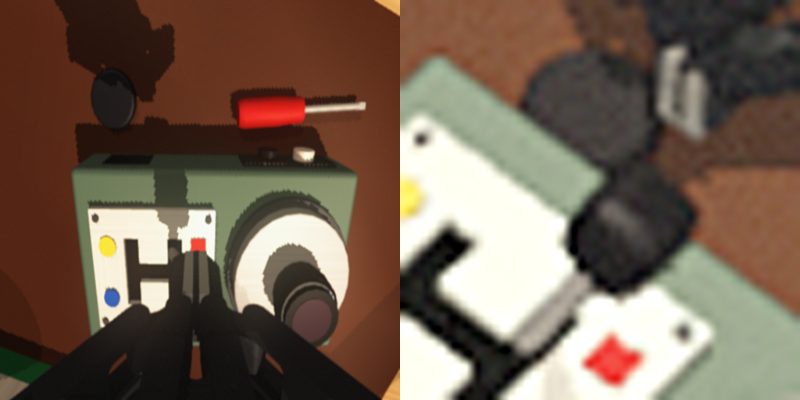

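Backing off dragged the lever back to f≈-0.25, so the fingers had been pressing on the knob from above rather than cleanly on its near face. I'll check whether the visible fingertips match the reported TCP, and the knob against its model.

```bash
cat >> g.py <<'E'
def proj(n,x,y,z):
    cal=cams.get_calibration(n);T=np.linalg.inv(np.array(cal["cam_to_world"]))
    c=T[:3,:3]@np.r_[C+R@[x,y],z]+T[:3,3]
    return cv2.projectPoints((c*[1,-1,-1]).reshape(1,1,3),np.zeros(3),np.zeros(3),np.array(cal["camera_matrix"]),np.array(cal["distortion"]))[0].ravel()
def knob(f,s,d=(0,0,0)):
    a=np.array([np.sin(f),np.cos(f)*np.sin(s),np.cos(f)*np.cos(s)]);return [0,0,.01]+.14*a
E
python3 - <<'E'
from g import *
s=manip.state();p=s["tool_pos"]
T=np.array(cams.get_calibration("wrist")["cam_to_world"]);print("wcam",gb(T[:3,3]),T[2,3],"look",-T[:3,2])
for dz in(0,.02,.04):
    for n in("scene","wrist"):
        q=proj(n,*gb(p),p[2]+dz);print(n,dz,q.round(1), ((q-[240,160])*8+[400,0]).round() if n=="scene" else (q*[400/512,400/384]).round())
for f in(-.36,-.3,-.25,-.2,-.15,-.1): 
    k=knob(f,.36);print(f,k.round(3),((proj("scene",*k)-[240,160])*8+[400,0]).round(),(proj("wrist",*k)*[400/512,400/384]).round())
E
```

```text
wcam [-0.14927796  0.04336416] 0.315886498752359 look [ 0.30718425  0.1039587  -0.94595477]
scene 0 [275.6 180.9] [685. 167.]
wrist 0 [251.2 227.3] [196. 237.]
scene 0.02 [275.9 176.4] [688. 132.]
wrist 0.02 [251.3 243.1] [196. 253.]
scene 0.04 [276.3 171.9] [691.  95.]
wrist 0.04 [251.4 262.6] [196. 274.]
-0.36 [-0.049  0.046  0.133] [657. 209.] [198. 257.]
-0.3 [-0.041  0.047  0.135] [643. 222.] [200. 270.]
-0.25 [-0.035  0.048  0.137] [631. 234.] [200. 281.]
-0.2 [-0.028  0.048  0.138] [619. 246.] [201. 292.]
-0.15 [-0.021  0.049  0.14 ] [606. 259.] [201. 303.]
-0.1 [-0.014  0.049  0.14 ] [592. 272.] [202. 313.]
```

```bash
python3 - <<'E'
from g import *
i=np.ascontiguousarray(cams.grab_frame("scene")[...,::-1]);w=np.ascontiguousarray(cams.grab_frame("wrist")[...,::-1])
def tri(a,b):
    o,d=ray(cams.get_calibration("scene"),a);q,e=ray(cams.get_calibration("wrist"),b);d=d[0]/np.linalg.norm(d[0]);e=e[0]/np.linalg.norm(e[0])
    l=np.linalg.lstsq(np.c_[d,-e],q-o,rcond=None)[0];p,r=o+d*l[0],q+e*l[1];m=(p+r)/2
    return gb(m).round(4),m[2].round(4),"gap",np.linalg.norm(p-r).round(4)
print("tip",tri([276.9,177.1],[251,237])); 
p=manip.state()["tool_pos"]
for n,im in(("scene",i),("wrist",w)):
    q=proj(n,*gb(p),p[2]);cv2.drawMarker(im,tuple(int(v) for v in q.round()),(255,0,255),0,3,1)
cv2.imwrite("pics/m6.png",np.hstack([cv2.resize(w[180:300,190:310],(400,400),interpolation=cv2.INTER_CUBIC),cv2.resize(i[150:210,250:310],(400,400),interpolation=cv2.INTER_CUBIC)]))
E
```

```text
tip (array([-0.0675,  0.0449]), np.float64(0.1527), 'gap', np.float64(0.001))
```

View pics/m6.png

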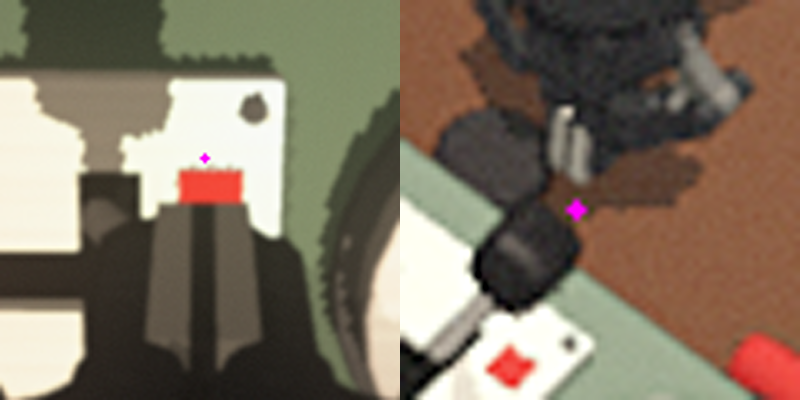

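The true fingertips sit 13 mm above the reported TCP (triangulated z 0.153 against 0.1395, ray gap 1 mm). That is why the tips rode up over the knob. I'll back off, go down to TCP z≈0.100 (tip ≈0.113) and push again.

Call:
jog_arm --pt "0.02 0.003 0 0" --pt "0.025 0.003 0 0" --pt "0.025 0.003 0.015 0" --pt "0.025 0.003 0.03 0" --pt "0.025 0.003 0.039 0"

```text
time: 4.5
tool_pos: [0.4821, 0.0155, 0.096]
tool_rot: [-0.001, -0.163, 0.987, 0.0]
contact_force: [-0.2, 0.3, -0.2]
gripper_width: -0.001
```

Call:
jog_arm --pt "-0.006 0 0 0" --pt "-0.012 0 0 0" --pt "-0.018 0 0 0" --pt "-0.024 0 0 0" --pt "-0.03 0 0 0"

```text
time: 4.92
tool_pos: [0.5123, 0.0252, 0.0989]
tool_rot: [-0.0, -0.163, 0.987, -0.0]
contact_force: [-2.4, -0.1, 2.8]
gripper_width: 0.001
```

Call:
jog_arm --pt "-0.005 0 0 0" --pt "-0.01 0 0 0" --pt "-0.015 0 0 0" --pt "-0.02 0 0 0"

```text
time: 5.25
tool_pos: [0.5308, 0.0317, 0.098]
tool_rot: [-0.0, -0.163, 0.987, -0.0]
contact_force: [-2.3, -1.0, 1.9]
gripper_width: 0.001
```

```bash
cat >> g.py <<'E'
def knobpx():
    i=np.ascontiguousarray(cams.grab_frame("scene"));m=(i.max(2)<60).astype(np.uint8);return i,m
E
python3 - <<'E'
from g import *
st();i=np.ascontiguousarray(cams.grab_frame("scene")[...,::-1])
cv2.imwrite("pics/m7.png",cv2.resize(i[150:220,230:300],(560,560),interpolation=cv2.INTER_CUBIC))
for f in(-.2,-.1,0,.1,.2,.36): print(f,((proj("scene",*knob(f,.36))-[230,150])*8).round())
E
```

```text
t 5.25 tcp [0.5308 0.0317 0.098 ] gb [-0.0402  0.0478] tool_x deg 198.75880818856925 F [-2.27636644 -1.00693987  1.8957978 ]
-0.2 [299. 326.]
-0.1 [272. 352.]
0 [244. 379.]
0.1 [213. 409.]
0.2 [182. 439.]
0.36 [130. 490.]
```

View pics/m7.png

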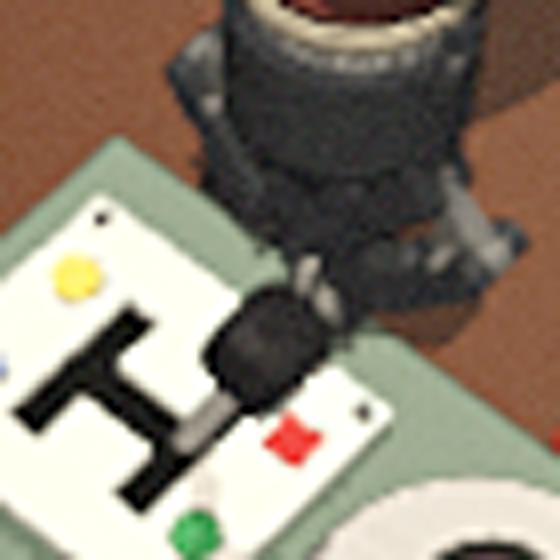

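The knob is at crop (268,348), so f≈-0.1. It sits 26 mm ahead of the TCP with a clean 2–3 N contact. I'll continue.

Call:
jog_arm --pt "-0.006 0 0 0" --pt "-0.012 0 0 0" --pt "-0.018 0 0 0" --pt "-0.024 0 0 0" --pt "-0.03 0 0 0"

```text
time: 5.72
tool_pos: [0.5594, 0.0414, 0.098]
tool_rot: [0.0, -0.163, 0.987, -0.0]
contact_force: [-2.6, 0.2, 2.5]
gripper_width: -0.0
```

Call:
jog_arm --pt "-0.004 0 0 0" --pt "-0.008 0 0 0" --pt "-0.012 0 0 0" --pt "-0.016 0 0 0" --pt "-0.02 0 0 0"

```text
time: 6.13
tool_pos: [0.5774, 0.0475, 0.0971]
tool_rot: [-0.001, -0.163, 0.987, -0.0]
contact_force: [-2.6, -1.5, -0.8]
gripper_width: -0.003
```

```bash
python3 - <<'E'
from g import *
st();i=np.ascontiguousarray(cams.grab_frame("scene")[...,::-1])
cv2.imwrite("pics/m8.png",cv2.resize(i[150:220,230:300],(560,560),interpolation=cv2.INTER_CUBIC))
E
```

```text
t 6.1333 tcp [0.5774 0.0475 0.0971] gb [0.0091 0.0481] tool_x deg 198.75382177493103 F [-2.63600271 -1.46376851 -0.81173436]
```

View pics/m8.png

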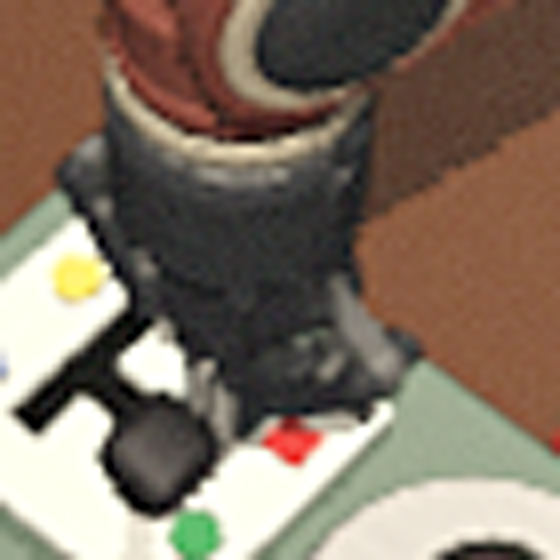

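The knob is at crop (158,455), f≈0.27, and it is in the far-left slot. I'll finish with small steps until the end stop shows in the force.

Call:
jog_arm --pt "-0.003 0 0 0" --pt "-0.006 0 0 0" --pt "-0.009 0 0 0"

```text
time: 6.43
tool_pos: [0.586, 0.0507, 0.0975]
tool_rot: [-0.0, -0.163, 0.987, 0.0]
contact_force: [-2.7, -1.4, -1.4]
gripper_width: 0.003
```

Call:
jog_arm --pt "-0.001 0 0 0" --pt "-0.002 0 0 0" --pt "-0.002 0 0 0"

```text
time: 6.68
tool_pos: [0.5882, 0.0513, 0.0979]
tool_rot: [0.0, -0.163, 0.987, 0.0]
contact_force: [-2.2, -0.4, -0.6]
gripper_width: -0.001
```

Call:
jog_arm --pt "-0.001 0 0 0" --pt "-0.002 0 0 0" --pt "-0.002 0 0 0"

```text
time: 6.93
tool_pos: [0.5901, 0.0519, 0.098]
tool_rot: [0.0, -0.163, 0.987, 0.0]
contact_force: [-2.0, -1.1, -0.5]
gripper_width: -0.003
```

TCP is at gearbox x≈22.5 and there is no stop yet.

Call:
jog_arm --pt "-0.001 0 0 0" --pt "-0.002 0 0 0" --pt "-0.002 0 0 0"

```text
time: 7.18
tool_pos: [0.5914, 0.0523, 0.0976]
tool_rot: [-0.001, -0.163, 0.987, -0.0]
contact_force: [-3.9, -1.4, -1.0]
gripper_width: 0.003
```

Call:
jog_arm --pt "-0.001 0 0 0" --pt "-0.002 0 0 0" --pt "-0.002 0 0 0"

```text
time: 7.43
tool_pos: [0.5928, 0.0528, 0.0972]
tool_rot: [-0.001, -0.163, 0.987, -0.0]
contact_force: [-5.6, -2.2, -0.6]
gripper_width: -0.002
```

```bash
python3 - <<'E'
from g import *
st();i=np.ascontiguousarray(cams.grab_frame("scene")[...,::-1])
cv2.imwrite("pics/m9.png",cv2.resize(i[150:220,230:300],(560,560),interpolation=cv2.INTER_CUBIC))
E
```

```text
t 7.4333 tcp [0.5928 0.0528 0.0972] gb [0.0253 0.0483] tool_x deg 198.75929649330237 F [-5.62818745 -2.21868594 -0.59092574]
```

View pics/m9.png

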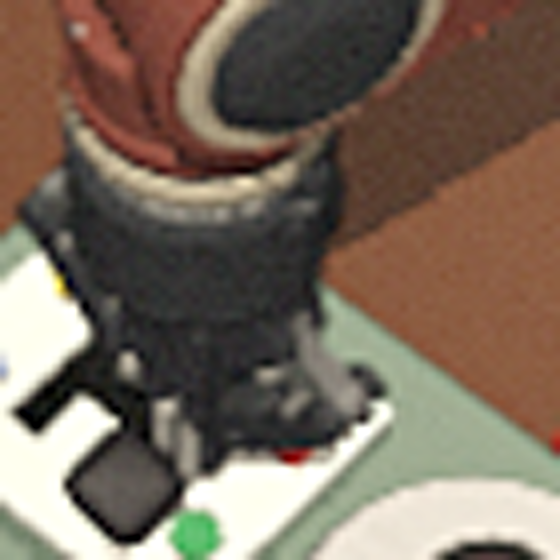

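The knob is at crop (125,488), where f=0.36 predicts (130,490), and the force is rising, so it is at the stop. One more small squeeze to seat it, then I'll withdraw straight back, up, and away.

Call:
jog_arm --pt "-0.002 0 0 0" --pt "-0.003 0 0 0" --pt "-0.003 0 0 0"

```text
time: 7.73
tool_pos: [0.5946, 0.0534, 0.0967]
tool_rot: [-0.003, -0.163, 0.987, -0.0]
contact_force: [-7.5, -4.5, -0.3]
gripper_width: -0.003
```

Call:
jog_arm --pt "0.01 0 0 0" --pt "0.025 0 0 0" --pt "0.04 0 0 0" --pt "0.06 0 0 0" --pt "0.08 0 0 0"

```text
time: 8.15
tool_pos: [0.5217, 0.0283, 0.099]
tool_rot: [0.002, -0.163, 0.987, -0.0]
contact_force: [-0.5, 0.2, -0.6]
gripper_width: 0.001
```

Call:
jog_arm --pt "0.03 0 -0.03 0" --pt "0.06 0 -0.06 0" --pt "0.08 0 -0.1 0" --pt "0.1 0 -0.13 0" --pt "0.1 0 -0.13 0"

```text
time: 8.57
tool_pos: [0.4288, -0.0051, 0.238]
tool_rot: [0.009, -0.163, 0.987, -0.003]
contact_force: [0.7, -0.9, 0.3]
gripper_width: -0.003
```

Call:
jog_arm --pt "0 0 0 0" --pt "0 0 0 0" --pt "0 0 0 0"

```text
time: 8.82
tool_pos: [0.426, -0.0036, 0.2267]
tool_rot: [-0.0, -0.163, 0.987, 0.0]
contact_force: [0.4, -0.2, 0.3]
gripper_width: 0.003
```

```bash
python3 - <<'E'
from g import *
st();i=np.ascontiguousarray(cams.grab_frame("scene")[...,::-1])
cv2.imwrite("pics/m10.png",np.hstack([cv2.resize(i[150:220,220:290],(400,400),interpolation=cv2.INTER_CUBIC),cv2.resize(i,(400,400))]))
for f in(.3,.36): print(f,((proj("scene",*knob(f,.36))-[220,150])*400/70).round())
E
```

```text
t 8.8167 tcp [ 0.426  -0.0036  0.2267] gb [-0.1507  0.0474] tool_x deg 198.7766420166049 F [ 0.35159526 -0.24346036  0.25120793]
0.3 [164. 336.]
0.36 [150. 350.]
```

The picture limit is reached, so I'll check the knob's resting place numerically.

```bash
python3 - <<'E'
from g import *
i=cams.grab_frame("scene");x0,y0=232,196
m=(i[y0:222,x0:258].max(2)<95).astype(np.uint8)
m=cv2.morphologyEx(m,cv2.MORPH_OPEN,np.ones((5,5)))
N,_,s,c=cv2.connectedComponentsWithStats(m)
for k in range(1,N): print(s[k]+[x0,y0,0,0,0],(c[k]+[x0,y0]).round(1))
for f in(.2,.25,.3,.33,.36): print(f,proj("scene",*knob(f,.36)).round(1))
E
```

```text
[237 196   8   3  24] [240.5 197. ]
[245 200   9  10  74] [248.8 204.6]
0.2 [252.7 204.9]
0.25 [250.7 206.9]
0.3 [248.7 208.8]
0.33 [247.5 210. ]
0.36 [246.3 211.2]
```

That blob looks cut up by the lit top of the knob, so I'll print the local brightness.

```bash
python3 - <<'E'
from g import *
i=cams.grab_frame("scene");print("cols 234..262, value/10 (max channel); a 'g' = saturated colour")
for r in range(194,224):
    print(r," ".join("%2d"%(i[r,c].max()//10) if int(i[r,c].max())-int(i[r,c].min())<40 else " g" for c in range(234,263)))
a=cv2.imread("pics/m9.png");b=cv2.resize(a,(70,70),interpolation=cv2.INTER_AREA);print("m9, before release")
for r in range(50,72-4): print(r+150," ".join("%2d"%(b[r,c].max()//10) if int(b[r,c].max())-int(b[r,c].min())<40 else " g" for c in range(4,33)))
E
```

```text
cols 234..262, value/10 (max channel); a 'g' = saturated colour
194 25 25 25 24 17  8  3  1  3  1  6 21 25 25 25 25 25 25 25 25 25 25 25 25 25 25 25 25 25
195 25 25 24 18  5  2  2  3  2  1 10 23 25 25 25 25 25 25 25 25 25 25 25 25 25 25 25 25 25
196 25 23 19  8  1  3  3  1  3  3  7 18 23 25 25 25 25 25 25 25 25 25 25 25 24 24 25 25 25
197 22 16  7  0  2  3  3  3  3  3  2  8 16 22 25 25 25 25 25 25 25 25 25 23 18 20 24 25 25
198 15  4  0  2  2  2  1  2  2  3  2  1  5 14 21 24 25 25 25 25 25 25 24 18  8 10 19 23 25
199  5  1  2  2  1 11 14  6  1  2  3  3  0  2 11 19 24 25 25 25 25 24 18  7  0  0  7 15 21
200  1  3  2  1 10 22 25 23 12  0  1  3  2  1  1  8 17 23 25 25 24 18  8  1  2  2  0  4 20
201  1  1  0 10 21 25 25 25 23 12  1  2  2  3  2  0  5 14 22 23 18  8  0  3  2  2  3 20 25
202  1  1 10 21 25 25 25 25 25 25 19  2  3  3  3  2  0  3 11 13  5  1  3  3  2  5 20 25 25
203  0 10 21 25 25 25 25 25 25 22 14  3  4  4  3  3  3  1  1  2  0  3  3  2  4 20 25 25 25
204 17 21 25 25 25 25 25 25 20  8  3  6  6  5  4  3  3  3  2  1  3  2  1  4 20 25 25 25 25
205 24 25 25 25 25 25 25 20  8  3  
[... 2650 characters left out ...]
 10 10  9  9  9  9  9  9  8  5  3 12 21 24 24 25 25 25 25 25 25
211 25 25 25 23 11  4  7  9 10 10  9  9  9  9  9  8  7  4  3 19 25 25 25 25 25 25 25 25 25
212 25 25 25 25 20  3  4  7  9  9  9  9  9  9  8  8  5  2  9 23 25 25 25 25 25 25 25 25 25
213 25 25 25 25 24 15  3  4  7  9  9  9  9  8  7  5  2  5 12 19 22 22 24 25 25 25 25 25 25
214 25 25 25 25 25 24 16  3  3  7  8  9  9  7  5  3  6 13  g  g  g  g 20 24 25 25 25 25 25
215 23 25 25 25 25 25 24 16  3  4  7  8  7  5  2  6 18 22  g  g  g  g  g 22 25 25 25 25 25
216 17 22 25 25 25 25 25 24 16  2  3  5  4  2  6 19 24  g  g  g  g  g  g  g 25 25 25 25 25
217 13 16 21 24 25 25 25 25 24 16  5  2  2  6 19 25 24  g  g  g  g  g  g  g 23 25 25 25 24
```

The knob outline now spans columns 239–252 and rows 204–217, centre about (245.7, 210.7). The fully-home prediction is (246.3, 211.2). The hand is clear and the force is zero, so I'll hand in.

```bash
python3 -c "
from plant import manip
manip.job_done()"
```

```text
the job is handed in; nothing more can be done
```

The lever is home in the green slot, which was far left, straight across neutral from the red stop slot. It never moved towards the yellow or blue slots. I pushed it with the shut fingertips on the knob's near face, then drew the hand back and up, and handed in at about 9 s.

**First push slipped:** the true fingertips sit about 13 mm above the reported TCP, so they rode up over the knob. The wrist force was about 32 N upward. When I backed off, the lever was dragged part of the way back within the stop slot. I lowered the hand, and the second push was clean at 2–3 N.

**Last checks:**
- **Lever position:** after release, the knob's centre was at pixel (245.7, 210.7), against a predicted (246.3, 211.2) for the end stop. The force rose to about 9 N at the end stop before I withdrew.
- **Knob movement on release:** the outline differed by about 0.3 px (about 1 mm) from the picture taken while pressing. I put that down to slight give at the stop.
- **Hand:** clear of the lever, with contact force near zero.
- **Other objects:** I planned the path clear of them and no contact showed, but I did not measure their positions again afterwards. My last picture could not be viewed because the limit of 12 was reached, so the final lever check was by pixel values only.

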